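Open the bayonet cover of the air filter

ROBOT

A 6-joint arm with a two-finger parallel gripper is mounted at the origin on a cart in front of the work surface, level with it; the furniture and walls round the work are solid. World frame = base frame: x ahead of the robot, y to its left, z up, the work surface at z = 0. Lengths are in m, angles in rad, forces in N, time in s.
With the tool pointing down it reaches from about 0.225 to 0.725 m from the base axis. Payload 3.1 kg.
Tool frame: the origin (TCP) lies at the very end of the fingers, on their centre line; the grasp point (between the pads) lies behind it (pinch_z is the z of the grasp point in the tool frame, in m); z points along the fingers, x is the direction in which the jaws open and shut, and the axes are right-handed (so a half turn about z gives the same grasp; the last joint's range is limited). The gripper opens to 85 mm and grips with 20 to 120 N. Pads are 22 mm wide; open, the fingers measure 114 mm over their backs; the gripper's body (76 mm by 85 mm) begins 54 mm behind the grasp point. The pads swing forward as they close: fully open they stand 13 mm farther back than shut.
Start: joints at [-0.128, 0.048, 0.099, 1.622, 0, 1.443], TCP at [0.525, -0, 0.231] pointing down, gripper open.
Joint ranges: [-2.91, 2.91], [-0.99, 1.94], [-1.21, 1.42], [-2.12, 2.29], [-1.49, 1.47], [-3.14, 3.14]. Speed limits (rad/s): [2.79, 2.79, 3.14, 3.14, 3.14, 3.14].

INTERFACE

Orientations are given as a unit quaternion [w, x, y, z].
In Python, from plant import * gives the robot as it stands.
- The arm moves only by the shell command python3 -m crank 'ROWS'. ROWS is JSON, a list of rows, each a list of 7 numbers: the finger opening in m, from 0 to 0.0854, then the shift along the tool's x, y, z in m, then the turn, a rotation vector about the tool's x, y, z in rad. A call has 1 to 10 rows; each row shifts and turns the commanded pose from where the row before left it, along the tool's axes as they then stand; what a row does not reach is not made up. A row lasts 1/8 s, in which the tool goes at most 62.5 mm and 10.7 degrees, less where a joint would pass 70% of its speed; a pose out of reach is approached as far as the arm can. A call is refused whole if a number of a shift passes 0.0625 or a number of a turn 0.188, either way. A call with a gripper value outside its range is refused whole. The fingers move at their own pace and stop on an object; the grip force is fixed at half the most. Time passes only in rows, so rows that do not move let the fingers close. It gives the time, the measured TCP pose, the force and the opening at its end, in the units of the state.
- sense(): the state, without advancing time (a new reading comes with each control period).
- snapshot(name): name is "scene" or "side" or "wrist"; returns a dict with "frame" (420x560x3 uint8, blue, green, red), "camera_matrix" (3x3 intrinsics, pixels), "eye" and "attitude" of the camera in the world; the wrist camera has in their place "T_tool_cam" (4x4, takes a point from camera to tool coordinates, whose origin is the TCP and whose axes are the tool frame's). Camera axes: x right, y up, looking along -z (the intrinsics and any distortion apply to the point x, -y, -z); pixel columns grow to the right and rows downward; lengths in m; the calibration is good to about 2 mm. A picture is of the moment at which its call begins: read the wrist's pose just before it. There is no depth.
- close_job(): hands the job in, once; it reports no verdict.
Trained networks look in a picture, given as the dict that the camera call returned (one of the last four; its "shot" number tells which), for a name from the list of things; names that differ only in an ending like _2 or _b are one class to them, and where a whole thing is asked for, a point or a joint stands for the part that bears it (a point fixed in the world has none). Each returns a list of dicts, best first, with "confidence" (0 to 1); they miss things now and then, are a little off and sometimes report something else, mostly with a low value. They report only what shows in the picture. A call takes as long as a camera call.
- trace(thing, picture): "pixels" (420x560 bool, what is visible of it) and "at" ([column, row] in pixels, amid what is visible of it).
- tip_of(thing, picture): "at" ([column, row] in pixels: a listed point, or the origin of a listed thing).
The state is a dict: "t": time; "qpos": joint angles; "dq": joint speeds; "joint_efforts": joint torques, N m; "tool_pos": TCP position; "orientation": TCP orientation; "ft_force": force on the tool from outside, world axes, zero at the start; "ft_torque": the same for the moment, N m; "grip_width": opening from 0.0 (shut) to 1.0 (fully open).
Only numpy, scipy, OpenCV 4.12 (cv2) and the standard library are available. Lean on these libraries where they do the work, as an engineer would, in place of code of your own. Each camera call takes 0.05 s, during which the arm holds its last target.

TASK

The air is off and the sanders' air filter on the bench is due for a new element: open it. Turn its black cover anticlockwise, an ear giving you the leverage, until you feel its lugs come up against their stop, without forcing them, then lift it straight off and set it down, not drop it, knob up on the bare bench well clear of the filter. Leave the tools and the spare element lying where they are.

Things in the scene. Friction and masses are not known exactly. Their poses are not given: they have to be found in the camera images.
- housing: filter housing, a cast aluminium pot bolted to the bench (cannot move): square foot 136 x 136 x 10 mm, body 100 mm wide, mouth 112 mm wide outside, rim 100 mm above the bench. Brass pipe unions stick out to 91 mm from the axis along its x and -x, topmost 52 mm above the bench. Origin on its axis at bench level, z up. The bench beside it is bare to 0.32 m left of its axis (+y)
- housing_rim (a point): centre of the housing's mouth, level with the rim. Hidden under the cover is a steel neck ring with three hooks and gaps between them, pressed in at an angle that differs from pot to pot and cannot be seen or read from any pose. The element inside stands on a spring that presses the cover up against the hooks with about 18 N
- cover: black plastic bayonet cover, about 0.25 kg. Origin on its axis at the underside of its lugs, the face it stands on when set down; z up, ears along x and -x. From the origin up: spigot 74 mm wide (0 to 20 mm), domed disc 122 mm wide (20 to 33), ears (20 to 34), round knob 34 mm wide (33 to 60). Locked, the origin is 82 mm above the bench. It has 2 mm side play; turning drags 0.4 to 0.9 N m
- cover_lugs (a point): on the cover's axis, 2 mm up, level with its three lugs. From its start the cover must turn anticlockwise (from above) by 40 to 95 degrees, different each time, until the lugs strike a solid stop: the push rises sharply and the cover follows no further. There, and up to 4 degrees back, it lifts straight out; elsewhere hooks hold it. Pushing past 35 N or pulling hard while hooked breaks the lugs
- cover_knob (a point): middle of the cover's round knob, 45 mm above the cover's origin; knob 34 mm in diameter, its top 15 mm above this point
- cover_ear_a (a point): on the ear along the cover's +x: point 75 mm from the axis, half way up the ear. The ear is a bar 18 mm wide and 14 mm high that reaches from the disc's edge (61 mm) to a round end 96 mm from the axis
- cover_ear_b (a point): the same point of the opposite ear, along the cover's -x
- spare_element: spare pleated filter element standing on the bench, 62 mm wide, 42 mm high; origin under its centre; leave alone
- coupler: air hose coupler lying on the bench, 24 x 73 x 23 mm; leave alone
- hex_key: hexagon key lying on the bench, 34 x 89 x 8 mm; leave alone
- marker: felt marker lying on the bench, 16 x 124 x 17 mm; leave alone
- spanner: combination spanner lying on the bench, 27 x 181 x 9 mm; leave alone
- screwdriver: screwdriver lying on the bench, 29 x 198 x 29 mm; leave alone

How it is judged:
By the outcome, as a careful person would: the job done as asked, in the order asked, and still so for the second after the job is handed in, with the robot touching nothing.
It also fails if it takes over 64 s, if anything falls off the work surface, if the arm or the gripper's body presses on something with over 40 N, if the wrist force passes 120 N, or if a joint passes its speed limit or range.

## Working session

There is one attempt and no reset: what is moved stays moved. The work goes in short steps, Python scripts to look and compute and a shell command to move; the robot and the scene stay as the last step left them, time stands still between calls to the robot, and variables do not carry over. Pictures are saved under pics/ and viewed, and the job is handed in when it is done.

```bash
ls; mkdir -p pics
cat > h.py <<'E'
from plant import *
import numpy as np, cv2
from scipy.spatial.transform import Rotation as R
def rot(q): return R.from_quat([q[1],q[2],q[3],q[0]]).as_matrix()
def cam(p,s=None):
    K=np.array(p["camera_matrix"])
    if "T_tool_cam" in p:
        T=np.array(p["T_tool_cam"]); Rt=rot(s["orientation"])
        return K,Rt@T[:3,:3],Rt@T[:3,3]+np.array(s["tool_pos"])
    a=np.array(p["attitude"])
    return K,(rot(a) if a.size==4 else a),np.array(p["eye"])
def ray(p,uv,s=None):
    K,A,e=cam(p,s); d=np.linalg.inv(K)@np.array([uv[0],uv[1],1.]); d=A@np.array([d[0],-d[1],-d[2]]); return e,d/np.linalg.norm(d)
def atz(p,uv,z,s=None):
    e,d=ray(p,uv,s); return e+d*(z-e[2])/d[2]
def proj(p,X,s=None):
    K,A,e=cam(p,s); c=A.T@(np.array(X)-e); u=K@np.array([c[0],-c[1],-c[2]]); return u[:2]/u[2]
E
python3 - <<'E'
from h import *
s=sense(); print({k:np.round(v,3) for k,v in s.items()})
for n in ["scene","side","wrist"]:
    p=snapshot(n); cv2.imwrite(f"pics/{n}0.png",p["frame"])
    print(n,[k for k in p], p.get("distortion"))
    H={"cover":.082,"cover_knob":.127,"cover_ear_a":.109,"housing":0,"housing_rim":.1,"spare_element":0,"coupler":0,"hex_key":0,"marker":0,"spanner":0,"screwdriver":0}
    for t,z in H.items():
        for d in tip_of(t,p)[:2]:
            print(t,np.round(d["at"],1),round(d["confidence"],2),np.round(atz(p,d["at"],z,s),3))
E
```

```text
pics
{'t': np.float64(0.0), 'qpos': array([-0.128,  0.049,  0.098,  1.622,  0.   ,  1.443]), 'dq': array([-0.   , -0.002, -0.   ,  0.001, -0.   , -0.   ]), 'joint_efforts': array([ 0.0000e+00, -3.3878e+01,  3.2002e+01,  2.0000e-02, -0.0000e+00,
        0.0000e+00]), 'tool_pos': array([0.524, 0.   , 0.23 ]), 'orientation': array([-0.   ,  1.   ,  0.   , -0.001]), 'ft_force': array([ 0.587, -0.344,  0.882]), 'ft_torque': array([-0.019,  0.006, -0.015]), 'grip_width': np.float64(0.999)}
scene ['frame', 'camera_matrix', 'eye', 'attitude', 'shot'] None
cover [255.7 232.8] 0.68 [0.602 0.026 0.082]
cover [311.6 337.5] 0.52 [0.345 0.258 0.082]
cover_knob [254.6 212.5] 0.87 [0.605 0.024 0.127]
cover_ear_a [245.7 208.5] 0.82 [ 0.664 -0.022  0.109]
cover_ear_a [263.8 234.5] 0.78 [0.55  0.072 0.109]
housing [256.9 267.1] 0.62 [0.601 0.026 0.   ]
spare_element [264.6 220.3] 0.46 [ 0.736 -0.202  0.   ]
coupler [368.4 278.9] 0.85 [ 0.376 -0.057  0.   ]
coupler [329.2 216.3] 0.61 [ 0.594 -0.325 -0.   ]
hex_key [310.7 340. ] 0.66 [0.389 0.174 0.   ]
hex_key [328.  214.9] 0.62 [ 0.602 -0.333  0.   ]
m
[... 878 characters left out ...]
.7 319.2] 0.85 [0.747 0.229 0.   ]
wrist ['frame', 'camera_matrix', 'T_tool_cam', 'shot'] None
cover [377.6 158.7] 0.62 [0.608 0.028 0.082]
cover [161.5 224.6] 0.53 [ 0.416 -0.033  0.082]
cover_knob [373.7 159.7] 0.74 [0.592 0.035 0.127]
cover_knob [390.8 175. ] 0.69 [0.606 0.024 0.127]
cover_ear_a [312.4 105.9] 0.93 [0.548 0.072 0.109]
cover_ear_a [449.7 224.1] 0.7 [ 0.665 -0.022  0.109]
spare_element [443.7 321.9] 0.88 [ 0.736 -0.202  0.   ]
coupler [161.8 225.6] 0.88 [ 0.385 -0.067  0.   ]
coupler [390.  174.7] 0.73 [ 0.646 -0.006  0.   ]
marker [512.  181.2] 0.56 [ 0.784 -0.013  0.   ]
spanner [329.4 388.8] 0.65 [ 0.593 -0.314  0.   ]
screwdriver [377.3 162.4] 0.42 [ 0.631  0.008 -0.   ]
```

```bash
python3 -c "
import cv2,numpy as np
a=cv2.imread('pics/scene0.png');b=cv2.imread('pics/wrist0.png')
cv2.imwrite('pics/s0.png',cv2.resize(a,(760,570)));cv2.imwrite('pics/w0.png',cv2.resize(b,(760,570)))"
```

```text
(no output)
```

View pics/s0.png

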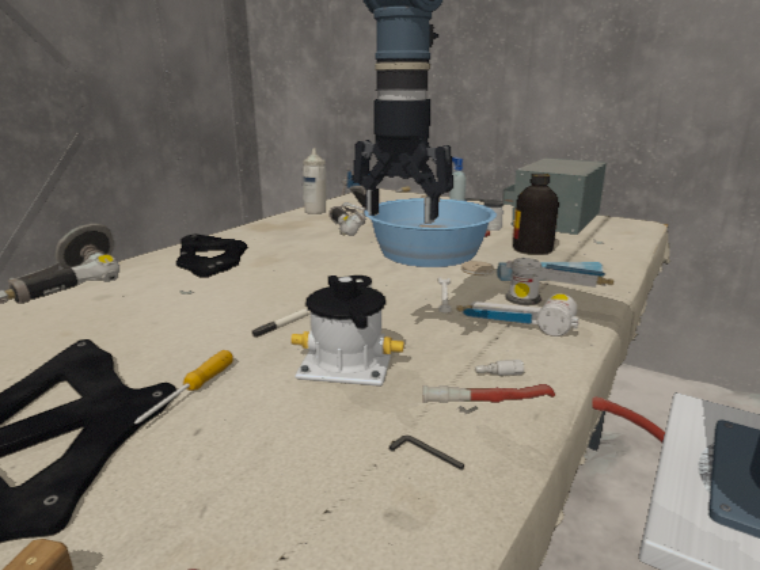

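View pics/w0.png

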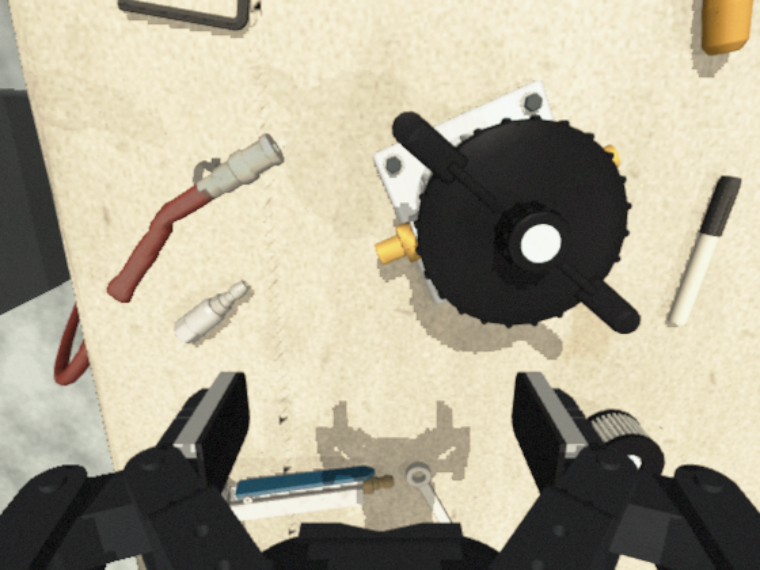

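View pics/side0.png

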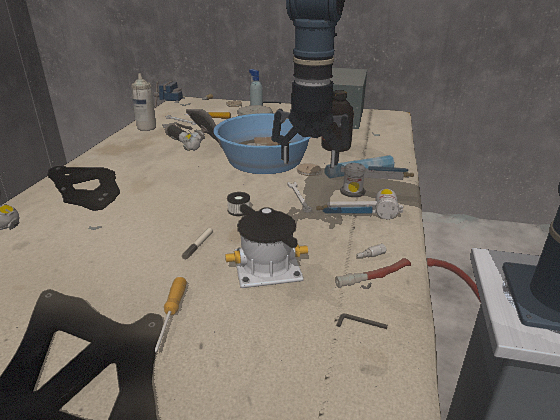

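The wrist picture (760x570 view) shows the cover knob at (540,243), with ears at about (435,140) and (610,308). The near ear is at about 141° and the other at -39°. The hex key, coupler, marker and spare element are all away from the cover. Next I check where to set it down and measure the exact geometry.

Run:
```python
import plant
from h import *
print([k for k in dir(plant) if not k.startswith('__')], getattr(plant,'pinch_z',None))
p=snapshot("side"); s2=snapshot("scene")
K={}
for t,z in dict(hex_key=.004,screwdriver=.012,marker=.008,coupler=.01,spanner=.004).items():
  for q,n in((p,'side'),(s2,'scene')):
    for d in trace(t,q)[:1]:
      ys,xs=np.where(d["pixels"]); P=np.array([atz(q,(x,y),z)[:2] for x,y in zip(xs,ys)])
      print(n,t,round(d["confidence"],2),P.min(0).round(3),P.max(0).round(3))
im=s2["frame"].copy()
for q,nm in((p,'side'),(s2,'scene')):
  im=q["frame"].copy()
  c=np.array([.606,.0255])
  for a in np.arange(0,360,5):
    for r,cc,col,z in((.096,(.515,.255),(0,255,0),0),(.061,c,(0,0,255),.112)):
      u=proj(q,[cc[0]+r*np.cos(np.radians(a)),cc[1]+r*np.sin(np.radians(a)),z]); cv2.circle(im,tuple(int(v) for v in u),1,col,-1)
  cv2.imwrite(f"pics/{nm}1.png",im)
```

```text
['PlanningError', 'close_job', 'pinch_z', 'sense', 'snapshot', 'tip_of', 'trace'] -0.0187
side hex_key 0.56 [0.347 0.144] [0.435 0.177]
scene hex_key 0.82 [0.342 0.142] [0.436 0.182]
side screwdriver 0.84 [0.729 0.117] [0.782 0.316]
scene screwdriver 0.79 [0.73  0.119] [0.788 0.318]
side marker 0.58 [ 0.775 -0.083] [0.803 0.044]
scene marker 0.68 [ 0.764 -0.085] [0.811 0.053]
side coupler 0.55 [ 0.352 -0.109] [ 0.416 -0.042]
scene coupler 0.84 [ 0.352 -0.109] [ 0.413 -0.044]
side spanner 0.76 [ 0.548 -0.402] [ 0.649 -0.223]
```

```bash
python3 -c "
import cv2,numpy as np
a=cv2.imread('pics/scene1.png')[150:390,40:400];cv2.imwrite('pics/sc1.png',cv2.resize(a,(800,533)))
a=cv2.imread('pics/side1.png')[150:390,40:400];cv2.imwrite('pics/sd1.png',cv2.resize(a,(800,533)))"
```

```text
(no output)
```

View pics/sc1.png

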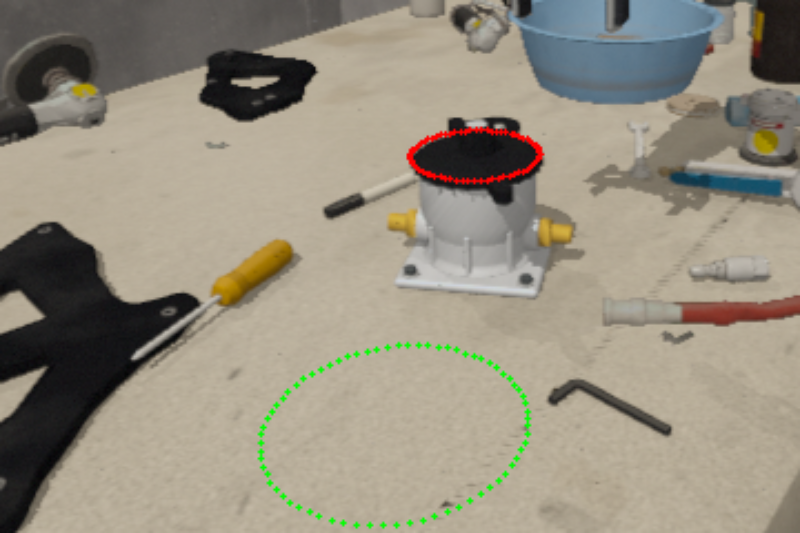

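View pics/sd1.png

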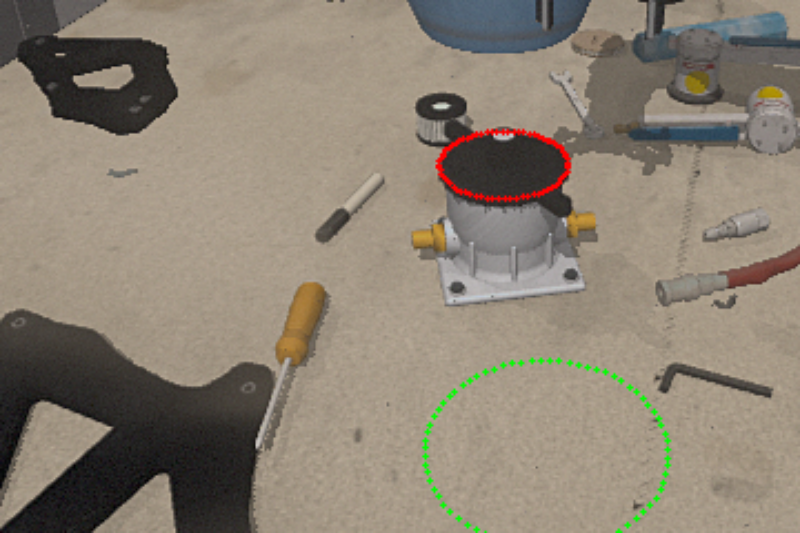

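The overlays match: the predicted disc circle (red) lies on the cover, and the landing circle (green) is on bare bench, clear of the hex key and screwdriver. I'll shut the fingers and move to the clockwise side of the near ear, staying above it.

```bash
python3 -m crank '[[0,0.010,-0.026,0,0,0,0.1688],[0,0.0,-0.0255,0,0,0,0.1688],[0,0,0,0,0,0,0.1688],[0,0,0,0,0,0,0.1688],[0,0,0,0,0,0,0],[0,0,0,0,0,0,0]]'
python3 - <<'E'
from h import *
s=sense(); M=rot(s["orientation"]); print(s["tool_pos"],np.degrees(np.arctan2(M[1,0],M[0,0])), s["ft_force"])
th=np.radians(141.3);u=np.array([np.cos(th),np.sin(th)]);t=np.array([-u[1],u[0]])
g=np.array([.606,.0255])+.082*u-.034*t
d=np.r_[g,.096]-s["tool_pos"]; print(g,"tool shift",M.T@d)
p=snapshot("wrist"); im=p["frame"]; 
for X in ([.606,.0255,.127],[*(np.array([.606,.0255])+.075*u),.109],[*(np.array([.606,.0255])-.075*u),.109],[*(np.array([.606,.0255])+.096*u),.109]):
  q=proj(p,X,s); print(q); cv2.circle(im,tuple(int(v) for v in q),3,(0,0,255),-1)
for n,z in(("cover_knob",.127),("cover_ear_a",.109)):
  for d in tip_of(n,p): print(n,d["confidence"],atz(p,d["at"],z,s).round(4))
cv2.imwrite("pics/w1.png",im)
E
```

```text
t: 3.15
tool_pos: [0.5393, 0.0511, 0.2313]
orientation: [-0.0, 0.944, -0.33, 0.0]
ft_force: [-0.4, -0.4, 0.5]
grip_width: -0.0
[0.53928725 0.05106512 0.23133541] -38.5565360968512 [-0.41915238 -0.41860138  0.46594203]
[0.56326296 0.10330453] tool shift [-0.01381909 -0.05579186  0.13533575]
[371.71791718 177.92603476]
[271.06299552 172.16839464]
[460.76931846 172.62639649]
[244.48879749 172.10423741]
cover_ear_a 0.79 [0.5493 0.0711 0.109 ]
cover_ear_a 0.76 [ 0.6658 -0.0265  0.109 ]
```

View pics/w1.png

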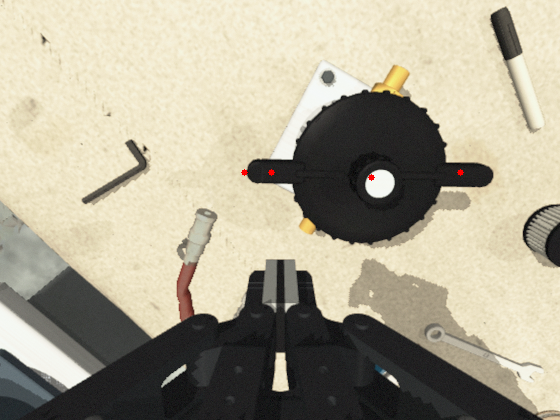

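The picture shows the fingers (280,270) beside the near ear (tip 247,172) and the knob cap at (380,183). My model is about 3 mm off, so I refine the centre to (0.607, 0.0245). Next I go round to the far side of the ear and descend.

Run:
```python
from h import *
s=sense(); M=rot(s["orientation"])
th=np.radians(140.8);u=np.array([np.cos(th),np.sin(th)]);t=np.array([-u[1],u[0]])
g=np.array([.607,.0245])+.082*u-.034*t
d=np.r_[g,.097]-s["tool_pos"]; print(g,"tool shift",M.T@d)
```

```text
[0.56494355 0.10267452] tool shift [-0.0121918  -0.05637204  0.13432823]
```

```bash
python3 -m crank '[[0,-0.012,-0.0565,0,0,0,0],[0,0,0,0.03,0,0,0],[0,0,0,0.04,0,0,0],[0,0,0,0,0,0,0]]'
python3 - <<'E'
from h import *
s=sense(); print(s["tool_pos"],s["ft_force"])
for n in("wrist","side"):
  p=snapshot(n); cv2.imwrite(f"pics/{n}2.png",p["frame"])
  if n=="wrist":
    for m,z in(("cover_knob",.127),("cover_ear_a",.109)):
      for d in tip_of(m,p): print(m,d["confidence"],d["at"],atz(p,d["at"],z,s).round(4))
E
```

```text
t: 3.8
tool_pos: [0.562, 0.1026, 0.1567]
orientation: [0.002, 0.944, -0.331, -0.004]
ft_force: [-0.2, 0.2, -0.3]
grip_width: -0.0
[0.56201201 0.10259477 0.15674808] [-0.15782536  0.19142213 -0.31154393]
cover_knob 0.88 [421.5, 300.9] [0.6055 0.0245 0.127 ]
cover_ear_a 0.76 [530.8, 282.2] [ 0.6657 -0.0213  0.109 ]
cover_ear_a 0.58 [296.2, 281.4] [0.5499 0.0712 0.109 ]
```

View pics/wrist2.png

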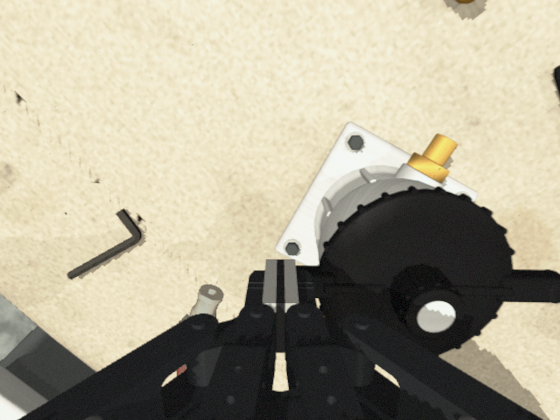

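View pics/side2.png

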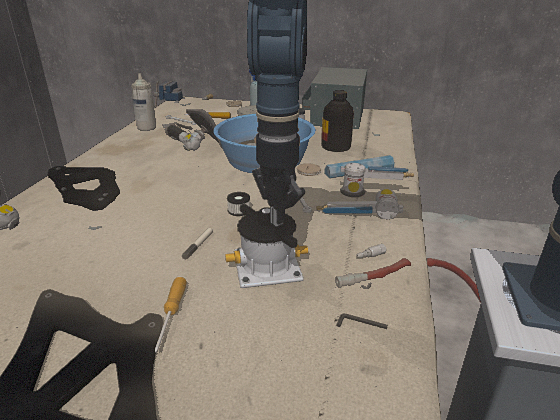

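```bash
python3 -m crank '[[0,0,0,0.03,0,0,0],[0,0,0,0.0,0,0,0]]'
python3 - <<'E'
from h import *
s=sense(); M=rot(s["orientation"])
th=np.radians(141.2);u=np.array([np.cos(th),np.sin(th)]);t=np.array([-u[1],u[0]])
d=s["tool_pos"][:2]-np.array([.607,.025]); print(s["tool_pos"],d@u,d@t,np.degrees(np.arctan2(M[1,0],M[0,0])),M[:,2])
E
```

```text
t: 4.25
tool_pos: [0.5646, 0.1025, 0.1311]
orientation: [0.0, 0.944, -0.331, -0.001]
ft_force: [-0.5, 0.9, -0.0]
grip_width: -0.003
[0.56463766 0.10251111 0.13107501] 0.08158333826225707 -0.03386294795650058 -38.69465718821944 [-1.57024692e-03 -1.03036868e-04 -9.99998762e-01]
```

```bash
python3 -m crank '[[0,0,0,0.034,0,0,0],[0,0,0,0,0,0,0],[0,0,0.005,0,0,0,0],[0,0,0.005,0,0,0,0],[0,0,0,0,0,0,0]]' && python3 -m crank '[[0,0,0.001,0,0,0,0],[0,0,0.001,0,0,0,0]]' && python3 -m crank '[[0,0,0.001,0,0,0,0],[0,0,0.001,0,0,0,0]]'
```

```text
t: 4.88
tool_pos: [0.5596, 0.0946, 0.0988]
orientation: [-0.0, 0.943, -0.331, 0.001]
ft_force: [0.7, -0.1, -1.1]
grip_width: 0.003
t: 5.12
tool_pos: [0.5578, 0.0934, 0.0975]
orientation: [-0.0, 0.944, -0.331, 0.0]
ft_force: [0.2, 0.2, -0.3]
grip_width: -0.0
t: 5.38
tool_pos: [0.5567, 0.0922, 0.0973]
orientation: [-0.001, 0.944, -0.331, 0.0]
ft_force: [0.1, 1.7, -1.3]
grip_width: -0.008
```

```bash
cat > chk.py <<'E'
import sys
from h import *
s=sense(); M=rot(s["orientation"]); x=M[:2,0]; f=np.array(s["ft_force"]); y=M[:2,1]
d=s["tool_pos"][:2]-np.array([.607,.025])
print("yaw %.1f  radial %.4f tang %.4f ang %.1f | Fx %.1f Fpush %.1f Fz %.1f"%(np.degrees(np.arctan2(x[1],x[0])),-d@x,d@y,np.degrees(np.arctan2(d[1],d[0]))%360,f[:2]@x,-f[:2]@y,f[2]),flush=True)
sys.exit(1 if np.linalg.norm(f[:2])>float(sys.argv[1]) else 0)
E
python3 -m crank '[[0,-0.0006,0.0029,0,0,0,-0.0349],[0,-0.0006,0.0029,0,0,0,-0.0349]]' >/dev/null && python3 chk.py 18 && python3 -m crank '[[0,-0.0006,0.0029,0,0,0,-0.0349],[0,-0.0006,0.0029,0,0,0,-0.0349]]' >/dev/null && python3 chk.py 18 && python3 -m crank '[[0,-0.0006,0.0029,0,0,0,-0.0349],[0,-0.0006,0.0029,0,0,0,-0.0349]]' >/dev/null && python3 chk.py 18
```

```text
yaw -34.6  radial 0.0810 tang -0.0233 ang 129.4 | Fx -0.7 Fpush 6.9 Fz -0.7
yaw -30.5  radial 0.0812 tang -0.0232 ang 133.5 | Fx -0.5 Fpush 6.3 Fz -1.1
yaw -26.5  radial 0.0812 tang -0.0236 ang 137.3 | Fx -1.3 Fpush 8.1 Fz -1.9
```

Contact is made; the cover turns with a push of about 7 N. I continue coarsely to about 33°, then in fine steps.

```bash
python3 -m crank '[[0,-0.0006,0.0029,0,0,0,-0.0349],[0,-0.0006,0.0029,0,0,0,-0.0349],[0,-0.0006,0.0029,0,0,0,-0.0349]]' >/dev/null && python3 chk.py 18 && python3 -m crank '[[0,-0.0006,0.0029,0,0,0,-0.0349],[0,-0.0006,0.0029,0,0,0,-0.0349],[0,-0.0006,0.0029,0,0,0,-0.0349]]' >/dev/null && python3 chk.py 18 && python3 -m crank '[[0,-0.0006,0.0029,0,0,0,-0.0349],[0,-0.0006,0.0029,0,0,0,-0.0349]]' >/dev/null && python3 chk.py 18 && python3 -m crank '[[0,-0.0006,0.0029,0,0,0,-0.0349],[0,-0.0003,0.00145,0,0,0,-0.01745]]' >/dev/null && python3 chk.py 18
python3 - <<'E'
from h import *
p=snapshot("scene")
for n in("cover_ear_a","cover_knob"):
  for d in tip_of(n,p): print(n,d["confidence"],atz(p,d["at"],.109 if "ear" in n else .127).round(4))
E
```

```text
yaw -20.5  radial 0.0815 tang -0.0239 ang 143.1 | Fx -2.1 Fpush 8.7 Fz -1.2
yaw -14.5  radial 0.0815 tang -0.0235 ang 149.4 | Fx -1.8 Fpush 8.1 Fz 0.2
yaw -10.5  radial 0.0815 tang -0.0232 ang 153.6 | Fx -1.9 Fpush 8.4 Fz -0.2
yaw -7.5  radial 0.0814 tang -0.0230 ang 156.7 | Fx -1.6 Fpush 7.8 Fz 0.3
cover_ear_a 0.95 [0.5283 0.0405 0.109 ]
cover_ear_a 0.59 [ 6.838e-01 -2.000e-04  1.090e-01]
cover_knob 0.65 [0.6516 0.0315 0.127 ]
cover_knob 0.63 [0.6038 0.0319 0.127 ]
```

```bash
c(){ python3 chk.py 16; }
python3 -m crank '[[0,-0.0003,0.00145,0,0,0,-0.01745]]' >/dev/null && c && python3 -m crank '[[0,-0.0003,0.00145,0,0,0,-0.01745]]' >/dev/null && c && python3 -m crank '[[0,-0.0003,0.00145,0,0,0,-0.01745]]' >/dev/null && c && python3 -m crank '[[0,-0.0003,0.00145,0,0,0,-0.01745]]' >/dev/null && c && python3 -m crank '[[0,-0.0003,0.00145,0,0,0,-0.01745]]' >/dev/null && c && python3 -m crank '[[0,-0.0003,0.00145,0,0,0,-0.01745]]' >/dev/null && c && python3 -m crank '[[0,-0.0003,0.00145,0,0,0,-0.01745]]' >/dev/null && c && python3 -m crank '[[0,-0.0003,0.00145,0,0,0,-0.01745]]' >/dev/null && c && python3 -m crank '[[0,-0.0003,0.00145,0,0,0,-0.01745]]' >/dev/null && c && python3 -m crank '[[0,-0.0003,0.00145,0,0,0,-0.01745]]' >/dev/null && c && python3 -m crank '[[0,-0.0003,0.00145,0,0,0,-0.01745]]' >/dev/null && c && python3 -m crank '[[0,-0.0003,0.00145,0,0,0,-0.01745]]' >/dev/null && c && python3 -m crank '[[0,-0.0003,0.00145,0,0,0,-0.01745]]' >/dev/null && c && python3 -m crank '[[0,-0.0003,0.00145,0,0,0,-0.01745]]' >/dev/null && c
```

```text
yaw -6.5  radial 0.0814 tang -0.0231 ang 157.6 | Fx -2.6 Fpush 7.6 Fz 2.0
yaw -5.5  radial 0.0815 tang -0.0231 ang 158.6 | Fx -2.0 Fpush 7.4 Fz 0.8
yaw -4.5  radial 0.0815 tang -0.0231 ang 159.7 | Fx -2.4 Fpush 8.5 Fz 1.4
yaw -3.5  radial 0.0815 tang -0.0230 ang 160.7 | Fx -3.6 Fpush 7.1 Fz 1.2
yaw -2.5  radial 0.0816 tang -0.0230 ang 161.7 | Fx -1.7 Fpush 7.7 Fz 2.0
yaw -1.5  radial 0.0816 tang -0.0229 ang 162.8 | Fx -3.5 Fpush 8.7 Fz 2.0
yaw -0.5  radial 0.0817 tang -0.0228 ang 163.8 | Fx -3.0 Fpush 7.6 Fz 2.5
yaw 0.5  radial 0.0817 tang -0.0228 ang 164.9 | Fx -3.0 Fpush 7.0 Fz 1.8
yaw 1.5  radial 0.0818 tang -0.0227 ang 165.9 | Fx -3.8 Fpush 7.3 Fz 2.0
yaw 2.4  radial 0.0818 tang -0.0226 ang 167.0 | Fx -3.9 Fpush 7.2 Fz 4.4
yaw 3.4  radial 0.0818 tang -0.0226 ang 168.0 | Fx -2.7 Fpush 7.8 Fz 2.8
yaw 4.4  radial 0.0819 tang -0.0225 ang 169.1 | Fx -3.5 Fpush 8.4 Fz 3.6
yaw 5.4  radial 0.0818 tang -0.0224 ang 170.1 | Fx -3.7 Fpush 8.6 Fz 4.9
yaw 6.4  radial 0.0818 tang -0.0225 ang 171.1 | Fx -4.1 Fpush 8.7 Fz 4.0
```

```bash
c(){ python3 chk.py 16; }
python3 -m crank '[[0,-0.0003,0.00145,0,0,0,-0.01745]]' >/dev/null && c && python3 -m crank '[[0,-0.0003,0.00145,0,0,0,-0.01745]]' >/dev/null && c && python3 -m crank '[[0,-0.0003,0.00145,0,0,0,-0.01745]]' >/dev/null && c && python3 -m crank '[[0,-0.0003,0.00145,0,0,0,-0.01745]]' >/dev/null && c && python3 -m crank '[[0,-0.0003,0.00145,0,0,0,-0.01745]]' >/dev/null && c && python3 -m crank '[[0,-0.0003,0.00145,0,0,0,-0.01745]]' >/dev/null && c && python3 -m crank '[[0,-0.0003,0.00145,0,0,0,-0.01745]]' >/dev/null && c && python3 -m crank '[[0,-0.0003,0.00145,0,0,0,-0.01745]]' >/dev/null && c && python3 -m crank '[[0,-0.0003,0.00145,0,0,0,-0.01745]]' >/dev/null && c && python3 -m crank '[[0,-0.0003,0.00145,0,0,0,-0.01745]]' >/dev/null && c && python3 -m crank '[[0,-0.0003,0.00145,0,0,0,-0.01745]]' >/dev/null && c && python3 -m crank '[[0,-0.0003,0.00145,0,0,0,-0.01745]]' >/dev/null && c && python3 -m crank '[[0,-0.0003,0.00145,0,0,0,-0.01745]]' >/dev/null && c && python3 -m crank '[[0,-0.0003,0.00145,0,0,0,-0.01745]]' >/dev/null && c && python3 -m crank '[[0,-0.0003,0.00145,0,0,0,-0.01745]]' >/dev/null && c && python3 -m crank '[[0,-0.0003,0.00145,0,0,0,-0.01745]]' >/dev/null && c && python3 -m crank '[[0,-0.0003,0.00145,0,0,0,-0.01745]]' >/dev/null && c && python3 -m crank '[[0,-0.0003,0.00145,0,0,0,-0.01745]]' >/dev/null && c
```

```text
yaw 7.4  radial 0.0817 tang -0.0225 ang 172.1 | Fx -3.0 Fpush 7.2 Fz 3.7
yaw 8.4  radial 0.0814 tang -0.0215 ang 173.6 | Fx -2.3 Fpush 4.0 Fz 2.4
yaw 9.4  radial 0.0805 tang -0.0192 ang 175.9 | Fx -0.5 Fpush -0.3 Fz 0.4
yaw 10.4  radial 0.0799 tang -0.0188 ang 177.1 | Fx 0.4 Fpush 1.0 Fz -0.4
yaw 11.4  radial 0.0796 tang -0.0192 ang 177.8 | Fx 1.8 Fpush 5.3 Fz -0.0
yaw 12.4  radial 0.0796 tang -0.0202 ang 178.1 | Fx 2.4 Fpush 7.0 Fz -0.4
yaw 13.4  radial 0.0795 tang -0.0214 ang 178.4 | Fx 1.6 Fpush 10.1 Fz -1.5
yaw 14.5  radial 0.0795 tang -0.0227 ang 178.6 | Fx 3.1 Fpush 12.4 Fz -0.9
yaw 15.5  radial 0.0794 tang -0.0239 ang 178.7 | Fx 2.7 Fpush 14.9 Fz -0.8
yaw 16.5  radial 0.0793 tang -0.0252 ang 178.9 | Fx 3.1 Fpush 17.5 Fz -0.5
```

The signature is clear. The drag vanished as the lugs entered the gaps, then the push rose steadily from 1 to 17.5 N while the finger barely followed (angle stuck near 178.5°). That is the stop. I back the finger off, rise and look.

```bash
python3 -m crank '[[0,0,-0.008,0,0,0,0],[0,0,-0.020,0,0,0,0],[0,0,0,-0.05,0,0,0],[0,0,0,-0.0625,0,0,0],[0.0854,0,-0.01,0,0,0,0],[0.0854,0,0,0,0,0,0],[0.0854,0,0,0,0,0,0]]'; python3 chk.py 99
python3 - <<'E'
from h import *
s=sense()
for n in("wrist","scene","side"):
  p=snapshot(n); cv2.imwrite(f"pics/{n}3.png",p["frame"])
  for m,z in(("cover_knob",.127),("cover_ear_a",.109)):
      for d in tip_of(m,p): print(n,m,round(d["confidence"],2),d["at"],atz(p,d["at"],z,s).round(4))
E
```

```text
t: 11.4
tool_pos: [0.5134, 0.0565, 0.2081]
orientation: [0.0, 0.99, 0.142, -0.002]
ft_force: [0.8, 0.4, -0.3]
grip_width: 0.636
yaw 16.3  radial 0.0809 tang -0.0566 ang 161.4 | Fx 0.9 Fpush 0.1 Fz -0.3
wrist cover_knob 0.85 [385.8, 288.3] [0.6056 0.0234 0.127 ]
wrist cover_ear_a 0.94 [475.2, 285.2] [0.683  0.0373 0.109 ]
wrist cover_ear_a 0.73 [289.1, 267.2] [0.5341 0.0105 0.109 ]
scene cover_knob 0.98 [253.7, 212.8] [0.606 0.026 0.127]
scene cover_ear_a 0.79 [221.6, 214.7] [0.6857 0.0358 0.109 ]
scene cover_ear_a 0.67 [288.9, 225.9] [0.5297 0.0101 0.109 ]
scene cover_ear_a 0.44 [209.3, 237.3] [0.6306 0.1374 0.109 ]
side cover_ear_a 0.89 [304.1, 225.7] [0.5287 0.0113 0.109 ]
side cover_ear_a 0.78 [232.3, 224.7] [0.6771 0.0415 0.109 ]
```

View pics/wrist3.png

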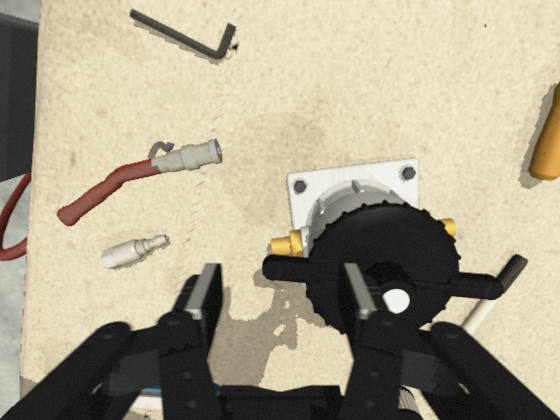

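View pics/side3.png

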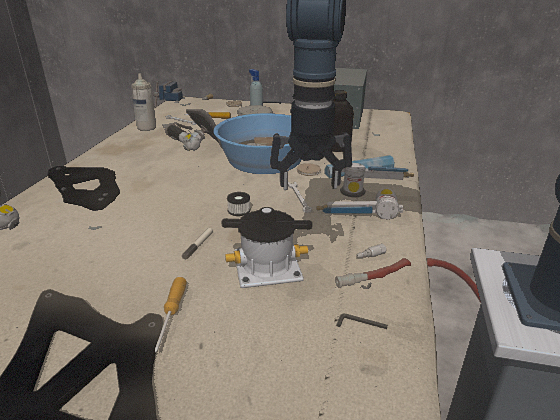

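The cover now has its ears at about 10°/190°, so it has turned about 49°. The knob is at (0.606, 0.0245), and the wrist picture shows it at (397,299). Next I centre over the knob and grasp it.

Run:
```python
from h import *
s=sense(); M=rot(s["orientation"]); print(M.T@(np.array([.6065,.0245,.170])-s["tool_pos"]))
```

```text
[0.07951849 0.05653334 0.03958244]
```

```bash
python3 -m crank '[[0.0854,0.04,0.0285,0,0,0,0.05],[0.0854,0.039,0.030,0,0,0,0.05],[0.0854,0,0,0.038,0,0,0],[0.0854,0,0,0,0,0,0],[0.0854,0,0,0,0,0,0],[0.0854,0,0,0,0,0,0]]'; python3 chk.py 99
python3 - <<'E'
from h import *
s=sense(); M=rot(s["orientation"])
p=snapshot("wrist"); cv2.imwrite("pics/wrist4.png",p["frame"])
for m,z in(("cover_knob",.127),("cover_ear_a",.109)):
      for d in tip_of(m,p): print(m,round(d["confidence"],2),d["at"],atz(p,d["at"],z,s).round(4))
print(M.T@(np.array([.6065,.0245,.117])-s["tool_pos"]),s["qpos"])
E
```

```text
t: 12.6
tool_pos: [0.6064, 0.0206, 0.1745]
orientation: [0.0, 0.996, 0.092, 0.002]
ft_force: [-0.8, 0.1, 0.3]
grip_width: 1.0
yaw 10.6  radial 0.0014 tang 0.0043 ang 262.7 | Fx -0.8 Fpush 0.2 Fz 0.3
cover_knob 0.93 [282.7, 233.5] [0.608  0.0221 0.127 ]
cover_ear_a 0.98 [167.3, 222.0] [0.5343 0.0088 0.109 ]
cover_ear_a 0.97 [397.6, 218.9] [0.6813 0.0383 0.109 ]
[ 0.00056728 -0.00391496  0.05746052] [-7.65699151e-02  2.52370861e-01  2.14209366e-01  1.52861247e+00
 -1.60724385e-05  1.30923564e+00]
```

View pics/wrist4.png

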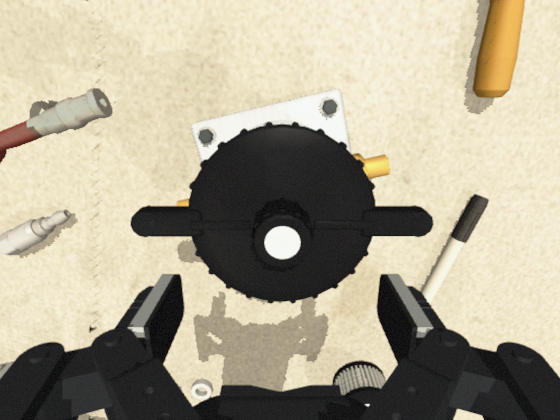

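The knob cap is at (283,242), nearly centred between the fingers. I make a small correction, then descend in stages.

```bash
python3 -m crank '[[0.0854,0.0016,-0.0026,0.03,0,0,0],[0.0854,0,0,0.01,0,0,0],[0.0854,0,0,0,0,0,0]]' && python3 -m crank '[[0.0854,0,0,0.01,0,0,0],[0.0854,0,0,0.007,0,0,0],[0.0854,0,0,0,0,0,0],[0.0854,0,0,0,0,0,0]]'; python3 chk.py 99
```

```text
t: 13.12
tool_pos: [0.6059, 0.0233, 0.131]
orientation: [-0.0, 0.996, 0.092, -0.001]
ft_force: [0.4, -0.0, 0.3]
grip_width: 1.0
t: 13.62
tool_pos: [0.6069, 0.0232, 0.115]
orientation: [0.0, 0.996, 0.092, 0.0]
ft_force: [0.7, 0.5, -0.3]
grip_width: 1.003
yaw 10.6  radial 0.0004 tang 0.0018 ang 266.5 | Fx 0.8 Fpush 0.4 Fz -0.3
```

```bash
python3 -m crank '[[0.05,0,0,-0.003,0,0,0],[0.05,0,0,0,0,0,0],[0.05,0,0,0,0,0,0],[0.05,0,0,0,0,0,0]]' && python3 chk.py 6 && python3 -m crank '[[0.02,0,0,0,0,0,0],[0.02,0,0,0,0,0,0],[0.02,0,0,0,0,0,0],[0.02,0,0,0,0,0,0],[0.02,0,0,0,0,0,0],[0.02,0,0,0,0,0,0]]'; python3 chk.py 99
```

```text
t: 14.12
tool_pos: [0.6068, 0.0232, 0.1178]
orientation: [0.0, 0.996, 0.092, 0.0]
ft_force: [0.2, -0.2, -0.1]
grip_width: 0.582
yaw 10.6  radial 0.0005 tang 0.0017 ang 263.9 | Fx 0.2 Fpush -0.2 Fz -0.1
t: 14.88
tool_pos: [0.6072, 0.0232, 0.1181]
orientation: [0.0, 0.996, 0.092, 0.0]
ft_force: [1.8, -0.2, 0.9]
grip_width: 0.379
yaw 10.6  radial 0.0002 tang 0.0018 ang 275.3 | Fx 1.7 Fpush -0.5 Fz 0.9
```

The grip is on the knob at 32 mm with little side force. I lift gently, checking for a hooked pull.

```bash
python3 -m crank '[[0.0,0,0,-0.001,0,0,0],[0.0,0,0,-0.001,0,0,0]]' && python3 chk.py 15 && python3 -m crank '[[0.0,0,0,-0.001,0,0,0],[0.0,0,0,-0.001,0,0,0]]'; python3 chk.py 15
```

```text
t: 15.12
tool_pos: [0.6065, 0.0234, 0.1187]
orientation: [-0.0, 0.996, 0.092, -0.001]
ft_force: [2.4, 1.7, -3.8]
grip_width: 0.377
yaw 10.6  radial 0.0008 tang 0.0015 ang 251.0 | Fx 2.7 Fpush 1.2 Fz -3.8
t: 15.38
tool_pos: [0.6061, 0.0235, 0.121]
orientation: [-0.0, 0.996, 0.092, -0.001]
ft_force: [1.6, 1.5, -4.9]
grip_width: 0.38
yaw 10.6  radial 0.0012 tang 0.0013 ang 238.0 | Fx 1.9 Fpush 1.2 Fz -4.9
```

```bash
python3 -m crank '[[0.0,0,0,-0.001,0,0,0],[0.0,0,0,-0.001,0,0,0],[0,0,0,0,0,0,0]]'; python3 chk.py 15;  python3 -c "
from h import *
print(sense()['tool_pos'],sense()['ft_force'],sense()['ft_torque'])
p=snapshot('side');cv2.imwrite('pics/side5.png',cv2.resize(p['frame'][170:310,190:350],(800,700))[:600])"
```

```text
t: 15.75
tool_pos: [0.6066, 0.0229, 0.124]
orientation: [0.0, 0.996, 0.092, -0.0]
ft_force: [0.4, -0.1, -2.5]
grip_width: 0.376
yaw 10.6  radial 0.0008 tang 0.0020 ang 258.8 | Fx 0.4 Fpush -0.2 Fz -2.5
[0.60658828 0.02291683 0.12397848] [ 0.39652868 -0.11505548 -2.47749429] [ 0.0169821  -0.06980506  0.03428115]
```

View pics/side5.png

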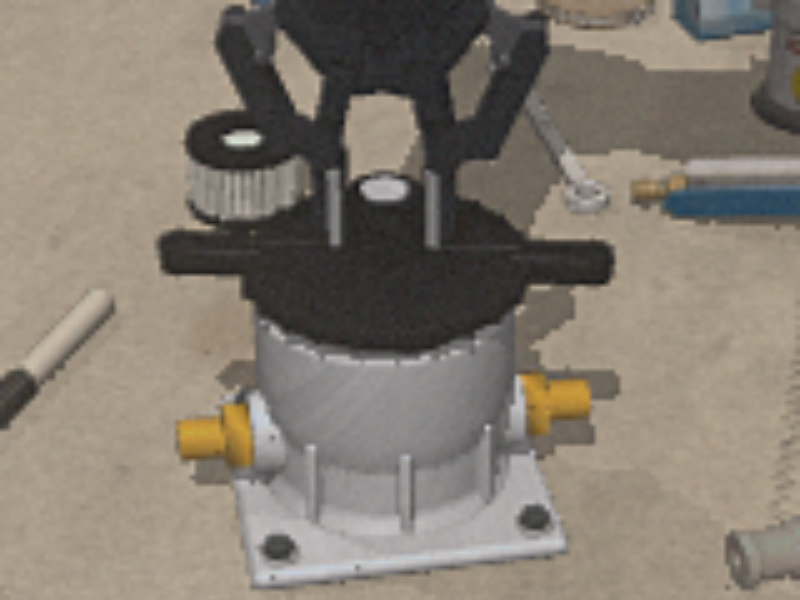

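Fz is -2.5 N, which is just the cover's weight, and the picture shows the gripper holding the knob with the cover level. I lift it straight up.

```bash
python3 -m crank '[[0.0,0,0,-0.005,0,0,0],[0.0,0,0,-0.01,0,0,0],[0,0,0,0,0,0,0]]' && python3 chk.py 15 && python3 -m crank '[[0.0,0,0,-0.02,0,0,0],[0.0,0,0,-0.02,0,0,0],[0,0,0,-0.02,0,0,0],[0,0,0,0,0,0,0]]'; python3 chk.py 15;  python3 - <<'E'
from h import *
s=sense();M=rot(s["orientation"])
p=snapshot('side');cv2.imwrite('pics/side6.png',p['frame'])
print(M.T@(np.array([.54,.255,s['tool_pos'][2]])-s['tool_pos']))
E
```

```text
t: 16.18
tool_pos: [0.6079, 0.0231, 0.1408]
orientation: [0.0, 0.996, 0.092, 0.002]
ft_force: [0.2, -0.1, -2.9]
grip_width: 0.374
yaw 10.6  radial -0.0006 tang 0.0021 ang 296.0 | Fx 0.2 Fpush -0.1 Fz -2.9
t: 16.68
tool_pos: [0.6083, 0.0231, 0.2013]
orientation: [0.0, 0.996, 0.092, 0.002]
ft_force: [0.2, 0.5, -2.3]
grip_width: 0.374
yaw 10.6  radial -0.0009 tang 0.0021 ang 303.6 | Fx 0.2 Fpush 0.5 Fz -2.3
[-0.02454189 -0.24048674 -0.00041961]
```

View pics/side6.png

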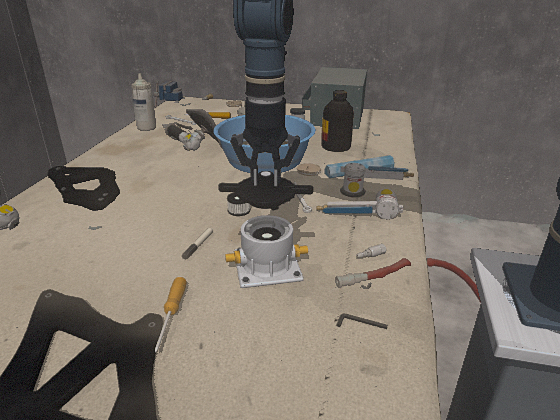

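The cover is off and the pot is open, with the element visible in it. I carry the cover to the clear spot and lower it partway.

```bash
python3 -m crank '[[0,-0.004,-0.025,0,0,0,0],[0,-0.005,-0.045,0,0,0,0],[0,-0.005,-0.05,0,0,0,0],[0,-0.005,-0.05,0,0,0,0],[0,-0.005,-0.045,0,0,0,0],[0,0,-0.025,0,0,0,0],[0,0,0,0.03,0,0,0],[0,0,0,0.05,0,0,0],[0,0,0,0.05,0,0,0],[0,0,0,0,0,0,0]]'; python3 -m crank '[[0,0,0,0.01,0,0,0],[0,0,0,0,0,0,0]]';python3 - <<'E'
from h import *
p=snapshot('side');cv2.imwrite('pics/side7.png',p['frame'])
p=snapshot('scene');cv2.imwrite('pics/scene7.png',cv2.resize(p['frame'][150:390,100:420],(800,600)))
E
```

```text
t: 17.98
tool_pos: [0.5325, 0.2525, 0.0609]
orientation: [0.002, 0.996, 0.092, -0.008]
ft_force: [-0.9, -0.6, -3.2]
grip_width: 0.376
t: 18.23
tool_pos: [0.5407, 0.2551, 0.0608]
orientation: [-0.0, 0.996, 0.092, 0.002]
ft_force: [0.0, 0.3, -2.7]
grip_width: 0.376
```

View pics/scene7.png

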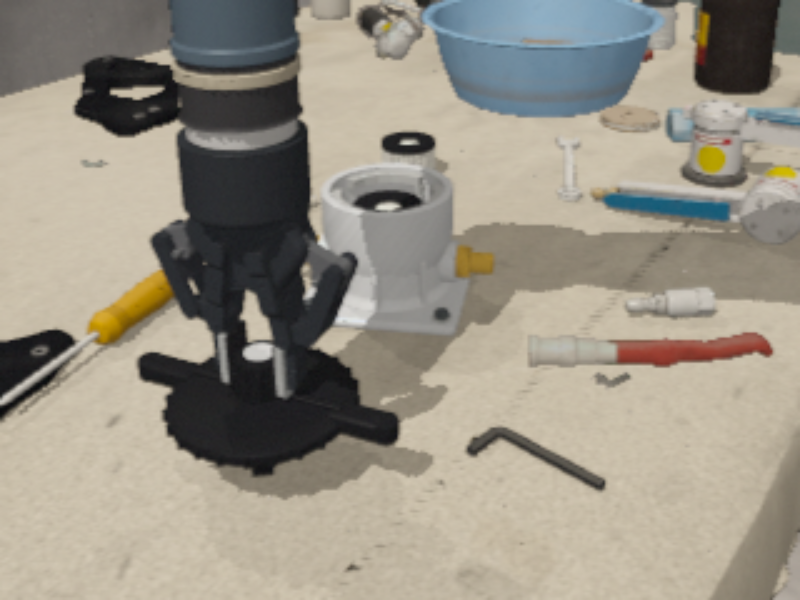

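It hangs level over bare bench, clear of the pot and the hex key. I lower it by feel.

```bash
cat > z.py <<'E'
import sys
from h import *
s=sense(); f=s["ft_force"][2]; print(round(s["tool_pos"][2],4),round(f,1),flush=True); sys.exit(1 if f>1.5 else 0)
E
python3 -m crank '[[0,0,0,0.01,0,0,0],[0,0,0,0.008,0,0,0],[0,0,0,0,0,0,0]]'>/dev/null; python3 z.py && python3 -m crank '[[0,0,0,0.002,0,0,0],[0,0,0,0,0,0,0]]'>/dev/null && python3 z.py && python3 -m crank '[[0,0,0,0.002,0,0,0],[0,0,0,0,0,0,0]]'>/dev/null && python3 z.py && python3 -m crank '[[0,0,0,0.0015,0,0,0],[0,0,0,0,0,0,0]]'>/dev/null && python3 z.py && python3 -m crank '[[0,0,0,0.0015,0,0,0],[0,0,0,0,0,0,0]]'>/dev/null && python3 z.py && python3 -m crank '[[0,0,0,0.0015,0,0,0],[0,0,0,0,0,0,0]]'>/dev/null && python3 z.py && python3 -m crank '[[0,0,0,0.0015,0,0,0],[0,0,0,0,0,0,0]]'>/dev/null && python3 z.py
```

```text
0.0392 -3.0
0.0388 -3.0
0.0367 -3.1
0.0351 -3.5
0.035 3.7
```

The cover has landed at TCP z = 0.035 m, as expected, and the force has reversed to +3.7 N. I release and rise.

```bash
python3 -m crank '[[0.045,0,0,0,0,0,0],[0.0854,0,0,0,0,0,0],[0.0854,0,0,0,0,0,0],[0.0854,0,0,0,0,0,0],[0.0854,0,0,0,0,0,0]]' && python3 -m crank '[[0.0854,0,0,-0.01,0,0,0],[0.0854,0,0,-0.04,0,0,0],[0.0854,0,0,-0.06,0,0,0],[0.0854,0,0,-0.05,0,0,0],[0.0854,0,0,0,0,0,0],[0.0854,0,0,0,0,0,0]]'
python3 - <<'E'
from h import *
s=sense()
for n in("wrist","scene","side"):
  p=snapshot(n); cv2.imwrite(f"pics/{n}8.png",p["frame"])
  for m,z in(("cover_knob",.045),("cover_ear_a",.027),("spare_element",0),("hex_key",0),("screwdriver",0),("coupler",0)):
      for d in tip_of(m,p)[:2]: print(n,m,round(d["confidence"],2),atz(p,d["at"],z,s).round(4))
E
```

```text
t: 20.32
tool_pos: [0.5392, 0.2547, 0.0338]
orientation: [-0.0, 0.996, 0.092, -0.0]
ft_force: [0.2, -0.3, 0.0]
grip_width: 1.0
t: 21.08
tool_pos: [0.5393, 0.2548, 0.1943]
orientation: [-0.0, 0.996, 0.092, 0.0]
ft_force: [0.0, -0.2, 0.3]
grip_width: 0.999
wrist cover_knob 0.87 [0.5388 0.2536 0.045 ]
wrist cover_ear_a 0.91 [0.6144 0.2675 0.027 ]
wrist cover_ear_a 0.89 [0.4654 0.2421 0.027 ]
wrist hex_key 0.96 [0.3848 0.171  0.    ]
wrist screwdriver 0.68 [0.7492 0.2268 0.    ]
scene cover_knob 0.56 [0.5319 0.2572 0.045 ]
scene cover_ear_a 0.88 [0.6106 0.2651 0.027 ]
scene cover_ear_a 0.74 [0.4681 0.2436 0.027 ]
scene spare_element 0.79 [ 0.7459 -0.2057  0.    ]
scene hex_key 0.78 [0.392  0.1685 0.    ]
scene screwdriver 0.66 [0.7522 0.2327 0.    ]
scene coupler 0.53 [ 0.3775 -0.0658  0.    ]
side cover_knob 0.73 [0.5392 0.2573 0.045 ]
side cover_ear_a 0.87 [0.6131 0.274  0.027 ]
side cover_ear_a 0.65 [0.772  0.0131 0.027 ]
side spare_element 0.54 [ 0.7377 -0.2048  0.    ]
side spare_element 0.49 [ 0.3773 -0.07    0.    ]
side hex_key 0.49 [0.3857 0.1687 0.    ]
side hex_key 0.34 [0.6197 0.2476 0.    ]
side screwdriver 0.96 [0.7528 0.2313 0.    ]
side screwdriver 0.69 [ 0.594  -0.3181  0.    ]
side coupler 0.81 [ 0.3749 -0.0833  0.    ]
side coupler 0.32 [ 0.6448 -0.1351  0.    ]
```

View pics/wrist8.png

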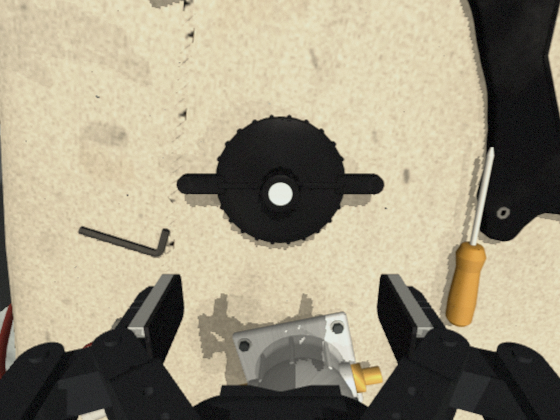

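View pics/side8.png

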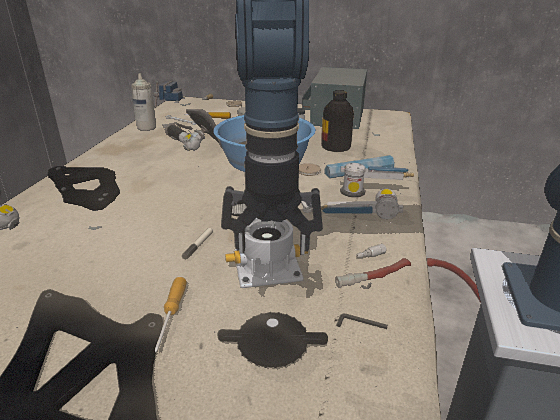

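The cover stands flat, knob up, at (0.539, 0.255), about 0.24 m from the filter (wrist view 281,193). The tools are where they were and the gripper is touching nothing.

```bash
python3 -c "
from plant import *
print(close_job())"
```

```text
the job is handed in; nothing more can be done
None
```

The filter is open and its cover is standing knob up on the bare bench. I handed the job in at about 21 s of the 64 s allowed; no verdict was reported.

- **Turning:** I pushed the near ear anticlockwise with the shut fingers at about 7–9 N. After roughly 49° the drag fell away. The push then climbed to 17.5 N with the cover no longer following, which I took as the stop. That is well under the 35 N limit, and I backed off there.
- **Lifting:** I gripped the knob and raised it gently. The pull never went beyond about 5 N, then settled to the cover's own weight of about 2.5 N, so no hooks were holding it.
- **Setting down:** I lowered it by feel until the bench took the load at +3.7 N, at the height expected for its underside. Then I released it and rose clear.

**Last checks:** the pictures show the cover flat at about (0.539, 0.255), some 0.24 m from the filter axis. The hex key, screwdriver and spare element read within about 1 cm of where they started. One low-angle side reading put the coupler about 14 mm off in y, but the scene camera put it back in its place, and the arm never went near it. I did not re-measure the marker and spanner at the end. The marker looks unmoved in the last side picture, and the arm kept clear of both. The gripper is touching nothing, with force readings near zero.

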